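# Bring the jacked shoe last to the unloading mark and hold it toe-down for inspection

## Task

On the sole-trimming slide, swing the clamp lever out to free the carriage, slide the carriage away from the trimming wheel until its pointer lines up with the upright index plate, and swing the lever fully back to lock it there. Then draw the wooden shoe last straight up off its spigot, tip it toe-down to about 45 degrees without rolling it sideways (sole slanting upward, as for looking at it), and finish while still holding it like that, all of it well clear in the air, 12 cm or more above the bench. Leave the other things on the bench where they are.

Things in the scene. Friction and masses are not known exactly. Their poses are not given: they have to be found in the camera images.
- slide: Sole-trimming slide fixed to the bench: green bed 220 mm (x) by 580 mm (y), 18 high, two steel rails along its y axis, and at its -y end a green motor head (height 195, x 25 to 170) with a round rubber trimming wheel (radius 50, axis along x at y = -275, height 140). Origin on the bench, between the rails; x points roughly away from the robot, z up.
- carriage: Aluminium carriage sliding along the slide's y on the rails; plate x -120 to +50, y -65 to +65 mm, top at height 56. Axes parallel to the slide's; origin at bench height under the spigot axis. Starts at the wheel end and must go to the slide's +y, 70 to 150 mm. About 5 to 8 N moves it when the lever is free; locked, it holds against about 20 N.
- fin (a point): Grip point on the carriage's upright black fin handle: fin 12 mm thick along the slide's y, 36 mm long along x, from height 56 to 96; the point is 16 mm below its top, in its middle. Pinch it along y, from above, to push the carriage.
- pointer (a point): Tip of the steel pointer (3 mm wide) on the back (+x) edge of the carriage plate, height 52.
- index_mark (a point): Top of the index plate, the fixed steel upright plate (3 mm thick along the slide's y, 14 mm along x, top at height 52) that stands on the bed's back edge. Its axes are parallel to the slide's. The pointer is at the mark when both have the same y in the slide's frame; the pointer tip passes 7 mm in front of the plate.
- lever (a joint): Clamp lever angle, rad. 0 = locked (lever along the slide's +y); it swings anticlockwise seen from above, about a vertical pivot, to 1.5 = free (lever along the slide's -x, towards the robot). Its clamp grips the rail within about 0.5 rad of 0; moving it takes about 1 to 3 N at the knob. It stays where it is left; starts locked.
- lever_pivot (a point): Centre of the lever's pivot on the carriage, height 66; the knob travels on a circle of radius 65 mm about it.
- lever_knob (a point): Grip point on the lever's upright round black knob (diameter 18 mm, from height 71 to 109): on its axis, at height 94. The lever's arm (10 mm thick) lies below the knob.
- last: Beech shoe last (foot form), 190 mm long (x -70 heel to +120 toe), sole up on the carriage's spigot, toe to the wheel (the slide's -y). Origin: mouth of the socket in its underside; x to the toe, z out through the sole (up at the start). Sole at z = 80; heel and waist 47 wide, ball 64 wide (x 40 to 95). 0.26 to 0.48 kg, balance point near x = 15, z = 50. Socket 15 mm square, 34 deep, loose fit.
- waist (a point): Grip point of the last: in the middle of its waist, x = 12, z = 58 mm in the last's frame (22 mm below the sole, width 47 mm along the last's y). The flat sides here run from x = -12 to +38.
- toe_tip (a point): Tip of the toe of the last, x = 118, z = 68 in the last's frame.
- socket_mouth (a point): Mouth of the socket in the last's underside (the last's origin).
- spigot (a point): Foot of the steel spigot on the carriage, where the last's underside rests, height 70; the spigot (12 mm diameter, tapered tip) stands 26 mm higher.
- glue_bottle: White glue bottle, diameter 56, height 150, behind the slide. Bystander; origin under its middle.
- polish_tin: Flat dark tin, diameter 76, height 28, in front and to the left of the slide. Bystander.
- hammer: Hammer, 270 mm long, lying to the left of the slide. Bystander.
- brush: Brush, 200 mm long, lying to the right of the slide. Bystander.
- heel_block: Black rubber heel, 58 by 52 by 12 mm, lying in front of the slide. Bystander.
- awl: Awl with a handle, 150 mm long, lying in front and to the right of the slide. Bystander.
- nail_box: Open wooden box, 100 by 120 by 40 mm, to the left of the slide. Bystander.
There are look-alikes about, which are no part of the job. What is meant by the last is not black or turquoise, and is the smaller of those in its own colour.

How it is judged:
By the outcome, as a careful person would: the job done as asked, in the order asked, and still so for the second after the job is handed in, while the arm keeps its last pose, push and grip.
It also fails if it takes over 67 s, if anything falls off the work surface, if the arm or the gripper's body presses on something with over 40 N, if the wrist force passes 120 N, or if a joint passes its speed limit or range.

## Robot

A 6-joint arm with a two-finger parallel gripper is mounted at the origin on the work surface. World frame = base frame: x ahead of the robot, y to its left, z up, the work surface at z = 0. Lengths are in mm, angles in rad, forces in N, time in s.
With the tool pointing down it reaches from about 350 to 875 mm from the base axis. Payload 4.2 kg.
Tool frame: the origin (TCP) lies on the mounting face of the last link; the fingertips stand 173 mm ahead of it and the grasp point (between the pads) lies 155 mm ahead of it; z points along the fingers, y is the line along which they close (so a half turn about z gives the same grasp; the last joint's range is limited). The gripper opens to 85 mm and grips with 20 to 120 N. Pads are 22 mm wide; open, the fingers measure 114 mm over their backs; the gripper's body (76 mm by 85 mm) begins 54 mm behind the grasp point. The pads swing forward as they close: fully open they stand 13 mm farther back than shut.
Start: joints at [-1.004, 0.385, 0.008, 0, -1.194, -0.259], TCP at [189.368, -595.6, 404.712] pointing down, gripper open.
Joint ranges: [-3.14, 3.14], [-1.21, 2.06], [-1.07, 1.41], [-3.16, 2.05], [-2.99, -0.16], [-3.1, 3.1]. Speed limits (rad/s): [2.79, 2.79, 3.14, 3.14, 3.14, 3.14].

## Interface

Orientations are given as a unit quaternion [x, y, z, w].
In Python, from bench import arm gives the robot as it stands.
- The arm moves only by the tool carry_out, never from a script. Its argument "rows" is a list of rows, each a list of 7 numbers: the shift along the tool's x, y, z as a fraction of full scale, then the turn, a rotation vector about the tool's x, y, z as a fraction of full scale, then the opening, from -1 (shut) to 1 (fully open). A call has 1 to 12 rows; each row is the pose to reach, as a shift and turn from the pose commanded when the call began, along the tool's axes at that moment, turning the shorter way round; what a row does not reach only later rows make up. Full scale, the value 1, is 20 cm for a shift and pi rad for a turn. A row lasts 1/8 s, in which the tool goes at most 62.5 mm and 10.7 degrees, less where a joint would pass 70% of its speed; a pose out of reach is approached as far as the arm can. A call with a number of a shift or a turn outside -1 to 1 is refused whole. A call with a gripper value outside its range is refused whole. The fingers move at their own pace and stop on an object; the grip force is fixed at half the most. Time passes only in rows, so rows that repeat a pose let the fingers close. It gives the time, the measured TCP pose, the force, the opening and the grip force at its end, in the units of the state.
- arm.read_state(): the state, without advancing time (a new reading comes with each control period).
- arm.get_image(name): name is "side" or "top"; returns (picture, depth): 420x560x3 uint8, red, green, blue; 420x560 float32, mm along the optical axis (not along the pixel's ray), 0 where there is no reading.
- arm.calibration(name): a dict with "mtx" (3x3 intrinsics, pixels), "k1" (the pictures are not rectified: a ray, as slopes to the right and down, at radius r is drawn at 1 + k1 r^2 times it, then the intrinsics apply), "cam_to_world" (4x4, takes a point from camera to world coordinates). Camera axes: x right, y up, looking along -z (the intrinsics and any distortion apply to the point x, -y, -z); pixel columns grow to the right and rows downward; lengths in mm; the calibration is good to about 2 mm. A picture is of the moment at which its call begins. calibration takes no time and is no camera call.
- arm.job_done(): hands the job in; it is judged then, once.
The state is a dict: "clock": time; "joints": joint angles; "joint_vel": joint speeds; "joint_efforts": joint torques, N m; "position": TCP position; "ee_rot": TCP orientation; "contact_force": force on the tool from outside, world axes, zero at the start; "wrist_torque": the same for the moment, N m; "gripper_width": finger opening in mm; "grasp_force": force on a finger pad.
Only numpy, scipy, OpenCV 4.12 (cv2) and the standard library are available. Lean on these libraries where they do the work, as an engineer would, in place of code of your own. Each camera call takes 0.05 s, during which the arm holds its last target. There are 200 camera calls.

## Working session

There is one attempt and no reset: what is moved stays moved. The work goes in short steps, Python scripts to look and compute and a tool call to move; the robot and the scene stay as the last step left them, time stands still between calls to the robot, and variables do not carry over. Pictures are saved under pics/ and viewed, at most 10 in all, crops included, and the job is handed in when it is done.

Besides the shell and the picture viewer there is one more tool, called after "Call:" as name(argument=value, ...), one argument or row to a line, values as JSON. carry_out: Moves the arm, as the interface text tells. Its arguments: {"type":"object","properties":{"rows":{"type":"array"}},"required":["rows"]}

```bash
mkdir -p pics; ls
cat > h.py <<'E'
import numpy as np, cv2
from bench import arm
from scipy.spatial.transform import Rotation as R
def grab(n):
    im,d=arm.get_image(n); return im,d
def ray(n,u,v):
    c=arm.calibration(n); K=np.array(c["mtx"]);T=np.array(c["cam_to_world"])
    u=np.asarray(u,float);v=np.asarray(v,float)
    xd=(u-K[0,2])/K[0,0]; yd=(v-K[1,2])/K[1,1]; x,y=xd.copy(),yd.copy()
    for _ in range(20):
        s=1+c["k1"]*(x*x+y*y); x,y=xd/s,yd/s
    d=np.stack([x,-y,-np.ones_like(x)],-1)@T[:3,:3].T
    return T[:3,3],d
def plane(n,u,v,z):
    o,d=ray(n,u,v); return o+d*((z-o[2])/d[...,2])[...,None]
def cloud(n,dep):
    v,u=np.mgrid[:420,:560]; o,d=ray(n,u,v); P=o+d*dep[...,None]; P[dep==0]=np.nan; return P
E
python3 - <<'E'
from h import *
for n in("side","top"):
    im,d=grab(n); np.savez(f"{n}0.npz",im=im,d=d)
    cv2.imwrite(f"pics/{n}0.png",cv2.resize(im[...,::-1],(800,600),interpolation=cv2.INTER_CUBIC))
    c=arm.calibration(n);print(n,np.round(c["mtx"],1).tolist(),c["k1"],np.round(c["cam_to_world"],3).tolist())
s=arm.read_state();print(s)
E
```

```text
pics
side [[469.1, 0.0, 276.1], [0.0, 469.1, 210.6], [0.0, 0.0, 1.0]] -0.04527168374319085 [[-0.869, 0.384, -0.311, 99.387], [-0.494, -0.692, 0.526, 770.154], [-0.014, 0.611, 0.791, 1222.477], [0.0, 0.0, 0.0, 1.0]]
top [[488.9, 0.0, 286.4], [0.0, 488.9, 214.1], [0.0, 0.0, 1.0]] -0.013547411521421858 [[-0.0, 0.978, -0.21, 288.834], [-1.0, 0.001, 0.004, 18.259], [0.004, 0.21, 0.978, 1340.842], [0.0, 0.0, 0.0, 1.0]]
{'clock': 0.1, 'joints': array([-1.00440865e+00,  3.85460414e-01,  6.75795767e-03, -4.32959539e-04,
       -1.19399387e+00, -2.58646333e-01]), 'joint_vel': array([-0.00013097, -0.00065572,  0.00429932,  0.00169935,  0.00046709,
        0.00032739]), 'joint_efforts': array([-5.01441300e-04, -3.93319094e+01,  1.88930279e+01,  4.19790253e+00,
       -2.54281753e-03,  1.13831675e-05]), 'position': array([ 189.3192926 , -595.44091997,  403.74078975]), 'ee_rot': array([-1.53185238e-01,  9.88197015e-01,  9.50980404e-04, -1.96532864e-04]), 'contact_force': array([1.28661658, 0.39922189, 0.14981636]), 'wrist_torque': array([-0.01176615, -0.01283007,  0.03055437]), 'grasp_force': 0.0, 'gripper_width': 85.37802890162307}
```

View pics/top0.png

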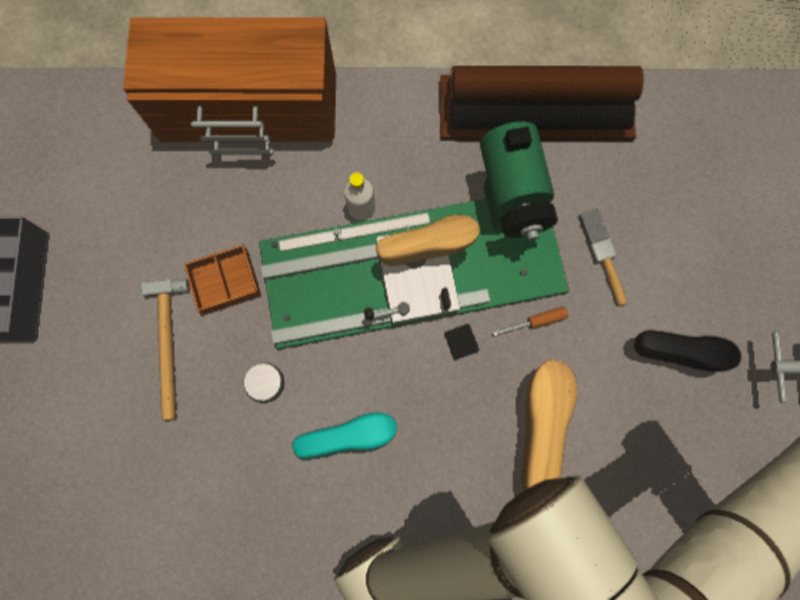

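View pics/side0.png

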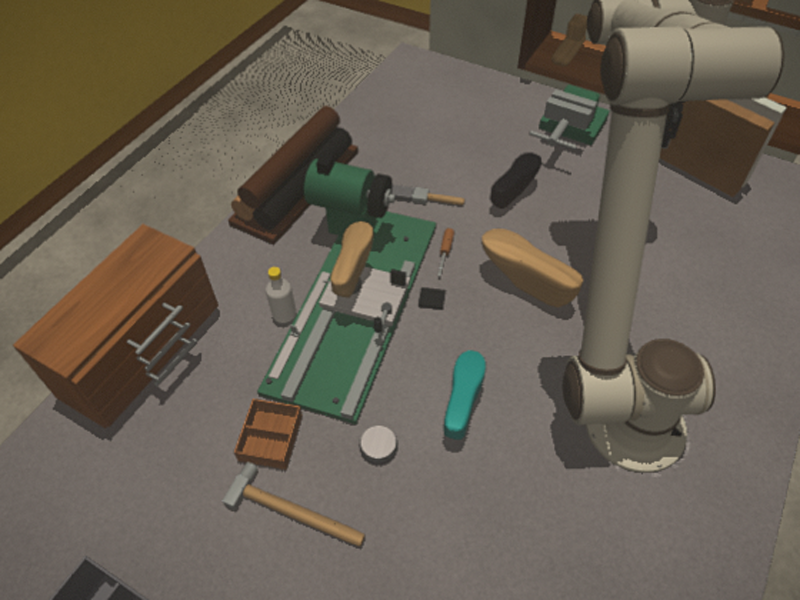

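The top view shows the slide (bed corners about (260,240), (275,348), (568,292)). The last is on the carriage at (430,240), the knob at (369,314), the pivot at (403,309), the fin at (446,299) and the index plate at about (337,232). The side view shows the same scene, with the index at about (293,330).

Run:
```python
from h import *
t=np.load("top0.npz");s=np.load("side0.npz")
def crop(im,u0,v0,w,h,k): return cv2.resize(im[v0:v0+h,u0:u0+w,::-1],None,fx=k,fy=k,interpolation=cv2.INTER_CUBIC)
a=crop(t["im"],180,140,160,110,5)   # 800x550
b=crop(s["im"],180,145,130,120,5)
cv2.imwrite("pics/tc.png",a);cv2.imwrite("pics/sc.png",b)
# slide: green bed points
for n,z in(("top",t),("side",s)):
    P=cloud(n,z["d"]); im=z["im"].astype(int)
    g=(im[...,1]>im[...,0]*1.5)&(im[...,1]>im[...,2]*1.15)&(np.abs(P[...,2]-18)<8)&(P[...,0]>400)&(P[...,0]<900)&(abs(P[...,1])<500)
    g=cv2.morphologyEx(g.astype(np.uint8),cv2.MORPH_OPEN,np.ones((3,3)))
    v,u=np.nonzero(g);Q=plane(n,u,v,18)[:,:2].astype(np.float32)
    r=cv2.minAreaRect(Q);print(n,len(u),np.nanmedian(P[g>0][:,2]),r,cv2.boxPoints(r).round(1).tolist())
```

```text
top 7002 16.835559001067168 ((652.156005859375, 6.5853271484375), (217.3990478515625, 576.49169921875), 11.255270957946777) [[489.29998779296875, 268.1000061035156], [601.7999877929688, -297.29998779296875], [815.0, -254.89999389648438], [702.5, 310.5]]
side 2838 19.227058326606993 ((657.5844116210938, 9.778472900390625), (212.9234161376953, 575.05859375), 10.309228897094727) [[501.3999938964844, 273.6000061035156], [604.2999877929688, -292.20001220703125], [813.7999877929688, -254.10000610351562], [710.9000244140625, 311.70001220703125]]
```

View pics/tc.png

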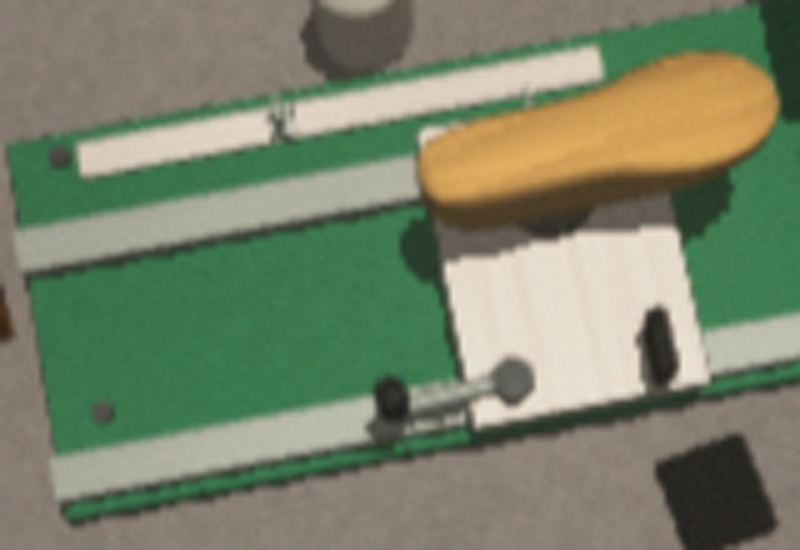

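View pics/sc.png

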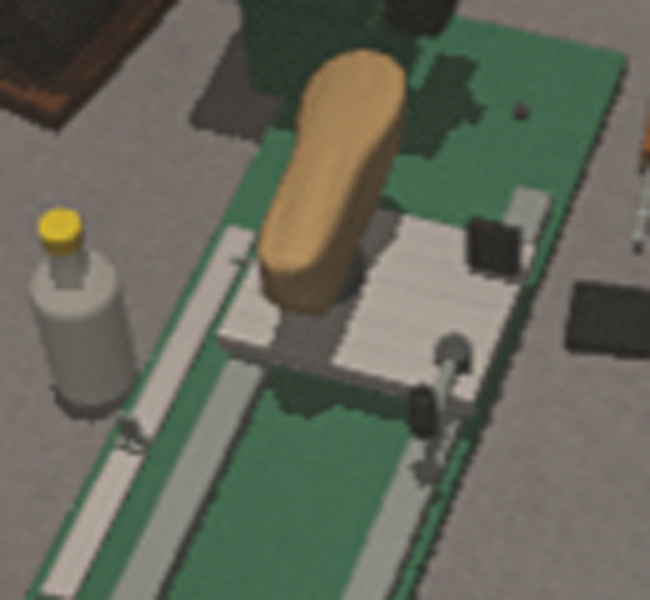

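The top crop shows the pointer near (528,97), the index plate at (281,122), the knob at (392,388), the pivot at (513,381) and the fin at (658,340). The side crop shows the pointer at (240,258), the index at (128,430), the knob top at (423,393), the pivot at (453,350) and the fin at (495,245).

```bash
cat >> h.py <<'E'
def tri(a,b):
    (o1,d1),(o2,d2)=ray("top",*a),ray("side",*b)
    A=np.stack([d1,-d2],1); x=np.linalg.lstsq(A,o2-o1,rcond=None)[0]
    p,q=o1+d1*x[0],o2+d2*x[1]; return (p+q)/2,np.linalg.norm(p-q)
E
python3 - <<'E'
from h import *
T=lambda a:(180+a[0]/5-.4,140+a[1]/5-.4); S=lambda a:(180+a[0]/5-.4,145+a[1]/5-.4)
for k,a,b,z in[("pointer",(528,97),(240,260),52),("index",(281,118),(128,422),52),("knobtop",(393,386),(423,390),108),("pivot",(513,378),(453,345),74),("fintop",(656,318),(495,228),96),
 ("plate NW",(422,130),(222,335),56),("plate SW",(470,425),(475,405),56),("plateSE",(708,378),(525,278),56)]:
    p,e=tri(T(a),S(b)); print(k,p.round(1),round(e,1),plane("top",*T(a),z).round(1),plane("side",*S(b),z).round(1))
# last sole cloud
t=np.load("top0.npz");P=cloud("top",t["d"]);im=t["im"].astype(int)
m=(im[...,0]>im[...,2]*1.7)&(P[...,0]>600)&(P[...,0]<800)&(abs(P[...,1])<150)&(P[...,2]>135)&(P[...,2]<165)
m=cv2.morphologyEx(m.astype(np.uint8),cv2.MORPH_OPEN,np.ones((3,3)))
v,u=np.nonzero(m);Q=plane("top",u,v,150)[:,:2].astype(np.float32);r=cv2.minAreaRect(Q);print(len(u),np.median(P[m>0][:,2]),r)
c,w,ang=r; th=np.deg2rad(11.0);ex=np.array([np.cos(th),np.sin(th)]);ey=np.array([-ex[1],ex[0]])
L=Q@np.stack([ex,ey],1); print("slide axes x,y range",L.min(0),L.max(0))
for y0 in np.arange(L[:,1].min(),L[:,1].max(),20):
    k=abs(L[:,1]-y0-10)<10; print(round(y0+10),L[k,0].min().round(1),L[k,0].max().round(1))
b=im[...,0:3].max(-1)
E
```

```text
pointer [724.   17.1  50. ] 5.0 [720.8  16.4  52. ] [725.7  18.6  52. ]
index [715.5 154.8  43.2] 8.2 [708.5 152.6  52. ] [715.3 159.9  52. ]
knobtop [545.9  85.9 109.2] 0.6 [545.9  85.9 108. ] [546.7  85.2 108. ]
pivot [559.7  24.9  73.1] 4.4 [557.4  24.3  74. ] [561.6  25.7  74. ]
fintop [580.3 -51.7  96.8] 8.9 [584.9 -50.6  96. ] [576.  -52.8  96. ]
plate NW [702.2  74.9  51.1] 0.5 [700.4  74.6  56. ] [699.9  77.8  56. ]
plate SW [534.9  47.1  55.1] 1.4 [535.5  47.3  56. ] [533.9  47.6  56. ]
plateSE [570.5 -83.4  15.9] 1.5 [561.3 -80.5  56. ] [555.6 -54.9  56. ]
1433 147.49766535360595 ((685.0737915039062, 25.265518188476562), (254.31341552734375, 133.96852111816406), 67.22550964355469)
slide axes x,y range [ 620.46625628 -239.43035529] [798.41359318 -29.36434055]
-229 630.7 679.8
-209 623.2 683.6
-189 620.5 685.1
-169 622.9 682.7
-149 626.5 676.1
-129 625.2 672.5
-109 624.4 671.2
-89 622.8 671.0
-69 625.9 669.1
-49 630.0 798.4
-29 770.7 796.7
```

Call:
carry_out(
  rows=[
    [-0.91, 0.9, 0, 0, 0, 0, 1],
    [-0.91, 0.9, 0, 0, 0, 0, 1],
    [-0.91, 0.9, 0, 0, 0, 0, 1],
    [-0.91, 0.9, 0, 0, 0, 0, 1],
    [-0.91, 0.9, 0, 0, 0, 0, 1],
  ],
)

```text
clock: 0.72
position: [309.3, -366.1, 404.8]
ee_rot: [-0.156, 0.988, 0.0, 0.0]
contact_force: [-0.2, -0.3, 0.3]
gripper_width: 85.8
grasp_force: 0.0
```

Call:
carry_out(
  rows=[
    [-0.91, 0.9, 0, 0, 0, 0, 1],
    [-0.91, 0.9, 0, 0, 0, 0, 1],
    [-0.91, 0.9, 0, 0, 0, 0, 1],
    [-0.91, 0.9, 0, 0, 0, 0, 1],
    [-0.91, 0.9, 0, 0, 0, 0, 1],
  ],
)

```text
clock: 1.35
position: [428.7, -139.9, 404.5]
ee_rot: [-0.156, 0.988, 0.0, 0.0]
contact_force: [0.2, 0.0, -0.0]
gripper_width: 85.4
grasp_force: 0.0
```

Call:
carry_out(
  rows=[
    [-0.91, 0.9, 0, 0, 0, -0.46, 1],
    [-0.91, 0.9, 0, 0, 0, -0.46, 1],
    [-0.91, 0.9, 0, 0, 0, -0.46, 1],
    [-0.91, 0.9, 0, 0, 0, -0.46, 1],
    [-0.91, 0.9, 0, 0, 0, -0.46, 1],
    [-0.91, 0.9, 0, 0, 0, -0.46, 1],
    [-0.91, 0.9, 0, 0, 0, -0.46, 1],
    [-0.91, 0.9, 0, 0, 0, -0.46, 1],
    [-0.91, 0.9, 0, 0, 0, -0.46, 1],
    [-0.91, 0.9, 0, 0, 0, -0.46, 1],
  ],
)

```text
clock: 2.6
position: [546.3, 83.6, 404.4]
ee_rot: [0.767, -0.641, -0.0, 0.0]
contact_force: [0.2, 0.2, -0.3]
gripper_width: 85.8
grasp_force: 0.0
```

Call:
carry_out(
  rows=[
    [-0.01, 0, 0.4, 0, 0, 0, 1],
    [-0.01, 0, 0.6, 0, 0, 0, 1],
    [-0.01, 0, 0.777, 0, 0, 0, 1],
    [-0.01, 0, 0.777, 0, 0, 0, 1],
    [-0.01, 0, 0.777, 0, 0, 0, 1],
  ],
)

```text
clock: 3.22
position: [546.6, 86.6, 250.8]
ee_rot: [0.768, -0.64, 0.001, -0.001]
contact_force: [1.1, 0.5, 0.8]
gripper_width: 85.2
grasp_force: 0.0
```

Run:
```python
from h import *
a,_=grab("top");b,_=grab("side")
a=cv2.resize(a[160:260,210:310,::-1],None,fx=4,fy=4,interpolation=cv2.INTER_CUBIC)
b=cv2.resize(b[170:270,210:310,::-1],None,fx=4,fy=4,interpolation=cv2.INTER_CUBIC)
cv2.imwrite("pics/k.png",np.hstack([a,b]));print(arm.read_state()["contact_force"])
```

```text
[-0.03267026  0.53049982  1.19648447]
```

View pics/k.png

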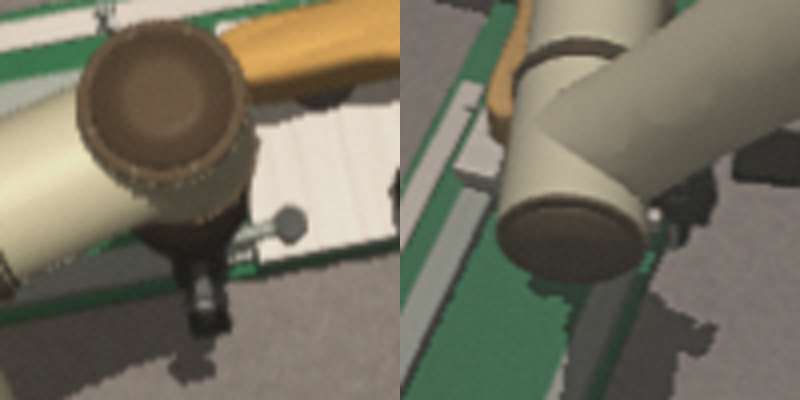

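The pivot disc and lever arm are still in place at (290,222) in the left half. The wrist hides the knob, so I'll close and check the width.

Call:
carry_out(
  rows=[
    [0, 0, 0, 0, 0, 0, -1],
    [0, 0, 0, 0, 0, 0, -1],
    [0, 0, 0, 0, 0, 0, -1],
    [0, 0, 0, 0, 0, 0, -1],
    [0, 0, 0, 0, 0, 0, -1],
    [0, 0, 0, 0, 0, 0, -1],
    [0, 0, 0, 0, 0, 0, -1],
    [0, 0, 0, 0, 0, 0, -1],
  ],
)

```text
clock: 4.32
position: [545.8, 86.4, 249.6]
ee_rot: [0.769, -0.64, 0.0, -0.0]
contact_force: [-1.1, 0.5, 4.5]
gripper_width: 16.2
grasp_force: 58.5
```

Call:
carry_out(
  rows=[
    [0.005, 0.055, 0, 0, 0, -0.054, -1],
    [0.019, 0.108, 0, 0, 0, -0.108, -1],
    [0.041, 0.159, 0, 0, 0, -0.162, -1],
    [0.072, 0.204, 0, 0, 0, -0.216, -1],
    [0.11, 0.244, 0, 0, 0, -0.271, -1],
    [0.155, 0.277, 0, 0, 0, -0.325, -1],
    [0.204, 0.302, 0, 0, 0, -0.379, -1],
    [0.257, 0.318, 0, 0, 0, -0.433, -1],
    [0.302, 0.324, 0, 0, 0, -0.475, -1],
    [0.302, 0.324, 0, 0, 0, -0.475, -1],
  ],
)

```text
clock: 5.58
position: [496.9, 16.5, 249.8]
ee_rot: [0.999, 0.053, 0.007, -0.002]
contact_force: [12.5, 3.2, -8.6]
gripper_width: 16.5
grasp_force: 59.2
```

Call:
carry_out(
  rows=[
    [0, 0, 0, 0, 0, 0, 1],
    [0, 0, 0, 0, 0, 0, 1],
    [0, 0, 0, 0, 0, 0, 1],
    [0, 0, 0, 0, 0, 0, 1],
    [0, 0, -0.1, 0, 0, 0, 1],
    [0, 0, -0.4, 0, 0, 0, 1],
    [-0.2, 0.5, -0.6, 0, 0, 0, 1],
    [-0.2, 0.9, -0.6, 0, 0, 0, 1],
    [-0.2, 0.9, -0.6, 0, 0, 0, 1],
    [-0.2, 0.9, -0.6, 0, 0, 0, 1],
    [-0.2, 0.9, -0.6, 0, 0, 0, 1],
  ],
)

```text
clock: 6.95
position: [471.4, -168.1, 369.1]
ee_rot: [0.999, 0.051, -0.0, -0.0]
contact_force: [-0.2, 0.1, 0.7]
gripper_width: 85.1
grasp_force: 0.0
```

Run:
```python
from h import *
a,_=grab("top");b,_=grab("side");np.savez("p2.npz",a=a,b=b)
a=cv2.resize(a[150:250,200:300,::-1],None,fx=4,fy=4,interpolation=cv2.INTER_CUBIC)
b=cv2.resize(b[170:270,210:310,::-1],None,fx=4,fy=4,interpolation=cv2.INTER_CUBIC)
cv2.imwrite("pics/k2.png",np.hstack([a,b]));print(arm.read_state())
```

```text
{'clock': 7.05, 'joints': array([-1.53212125e-02,  2.04481166e-01, -3.45293426e-01, -2.52895250e-04,
       -1.02167711e+00,  1.69115279e+00]), 'joint_vel': array([ 0.01371128, -0.00015337,  0.00156613,  0.00026685, -0.00038605,
        0.00153596]), 'joint_efforts': array([-4.89483923e-01, -2.83434391e+01,  1.73325098e+01,  3.85702997e+00,
       -4.42577759e-03, -1.45565871e-03]), 'position': array([ 471.7465892 , -167.02023112,  369.00829895]), 'ee_rot': array([ 9.98624671e-01,  5.24275396e-02, -3.19624298e-04, -1.29801117e-04]), 'contact_force': array([-0.4261469 , -0.21609383,  0.12155007]), 'wrist_torque': array([ 3.42515575e-05, -2.54186168e-02,  3.29968028e-02]), 'grasp_force': 0.0, 'gripper_width': 85.29351353091221}
```

View pics/k2.png

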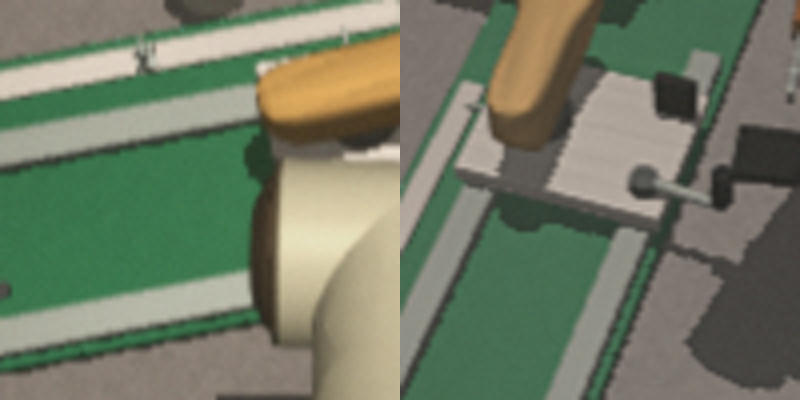

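The lever now points toward the robot: pivot at (243,183) and knob at (322,185) in the right half, so the clamp is free. The fin top is near (277,82).

```bash
cat >> h.py <<'E'
def go(g,yaw=None):
    s=arm.read_state();r=R.from_quat(s["ee_rot"]);M=r.as_matrix()
    d=np.array(g)-(s["position"]+155*M[:,2]); print("shift frac",(d@M/200).round(3),"yaw",np.degrees(np.arctan2(M[1,1],M[0,1])).round(1),"grasp",(s["position"]+155*M[:,2]).round(1))
E
python3 - <<'E'
from h import *
p=plane("side",210+277/4-.4,170+82/4-.4,96);print(p)
go([574.5,-52,200])
E
```

```text
[575.502435   -53.49042684  96.        ]
shift frac [ 0.572 -0.518  0.07 ] yaw -84.0 grasp [ 471.6 -167.   214. ]
```

Call:
carry_out(
  rows=[
    [0.572, -0.518, 0, 0, 0, -0.025, 1],
    [0.572, -0.518, 0, 0, 0, -0.025, 1],
    [0.572, -0.518, 0, 0, 0, -0.025, 1],
    [0.572, -0.518, 0.07, 0, 0, -0.025, 1],
    [0.572, -0.518, 0.3, 0, 0, -0.025, 1],
    [0.572, -0.518, 0.5, 0, 0, -0.025, 1],
    [0.572, -0.518, 0.67, 0, 0, -0.025, 1],
    [0.572, -0.518, 0.67, 0, 0, -0.025, 1],
    [0.572, -0.518, 0.67, 0, 0, -0.025, 1],
  ],
)

```text
clock: 8.18
position: [575.1, -52.9, 236.3]
ee_rot: [0.996, 0.091, 0.001, 0.0]
contact_force: [1.0, -0.1, 1.2]
gripper_width: 85.7
grasp_force: 0.0
```

Call:
carry_out(
  rows=[
    [0, 0, 0, 0, 0, 0, -1],
    [0, 0, 0, 0, 0, 0, -1],
    [0, 0, 0, 0, 0, 0, -1],
    [0, 0, 0, 0, 0, 0, -1],
    [0, 0, 0, 0, 0, 0, -1],
    [0, 0, 0, 0, 0, 0, -1],
    [0, 0, 0, 0, 0, 0, -1],
    [0, 0, 0, 0, 0, 0, -1],
  ],
)

```text
clock: 9.18
position: [574.9, -53.3, 235.8]
ee_rot: [0.996, 0.091, 0.0, 0.0]
contact_force: [-2.4, -3.9, 6.3]
gripper_width: 11.2
grasp_force: 60.2
```

Run:
```python
from h import *
go([574.5,-52,80])
a=[]
for n,v,u in(("top",140,190),("side",170,180)):
    i,_=grab(n); a.append(cv2.resize(i[v:v+100,u:u+100,::-1],None,fx=4,fy=4,interpolation=cv2.INTER_CUBIC))
cv2.imwrite("pics/k3.png",np.hstack(a))
```

```text
shift frac [-0.001 -0.007  0.004] yaw -79.5 grasp [575.  -53.4  80.8]
```

Call:
carry_out(
  rows=[
    [0, -0.05, 0, 0, 0, 0, -1],
    [0, -0.12, 0, 0, 0, 0, -1],
    [0, -0.2, 0, 0, 0, 0, -1],
    [0, -0.28, 0, 0, 0, 0, -1],
    [0, -0.36, 0, 0, 0, 0, -1],
    [0, -0.44, 0, 0, 0, 0, -1],
    [0, -0.52, 0, 0, 0, 0, -1],
    [0, -0.58, 0, 0, 0, 0, -1],
    [0, -0.62, 0, 0, 0, 0, -1],
    [0, -0.62, 0, 0, 0, 0, -1],
  ],
)

```text
clock: 10.52
position: [551.1, 69.1, 235.8]
ee_rot: [0.996, 0.091, -0.002, 0.0]
contact_force: [-8.3, 1.0, 10.3]
gripper_width: 11.3
grasp_force: 61.0
```

Run:
```python
from h import *
go([574.5,-52,80])
a=[]
for n,v,u in(("top",140,190),("side",170,170)):
    i,_=grab(n); np.save(n+"3.npy",i); a.append(cv2.resize(i[v:v+100,u:u+100,::-1],None,fx=4,fy=4,interpolation=cv2.INTER_CUBIC))
cv2.imwrite("pics/k4.png",np.hstack(a))
```

```text
shift frac [0.008 0.617 0.004] yaw -79.5 grasp [550.6  69.   80.8]
```

View pics/k4.png

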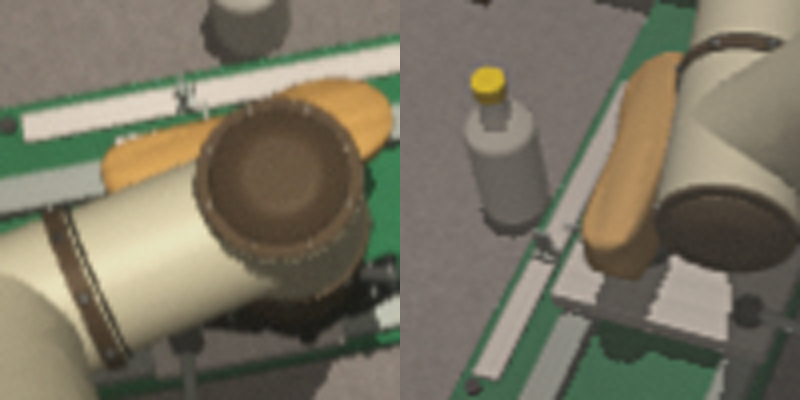

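The carriage moved about 125 mm. The index shows at (185,97) in the top half and about (145,245) in the side half, with the pointer close to it. I'll zoom in there.

Run:
```python
from h import *
a=[]
for n,v,u in(("top",145,220),("side",210,185)):
    i=np.load(n+"3.npy"); a.append(cv2.resize(i[v:v+40,u:u+40,::-1],None,fx=10,fy=10,interpolation=cv2.INTER_CUBIC))
a.append(0*a[0])
x=np.hstack(a[:2]); x=np.clip(x*1.2,0,255).astype(np.uint8);cv2.imwrite("pics/k5.png",x)
```

```text
(no output)
```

View pics/k5.png

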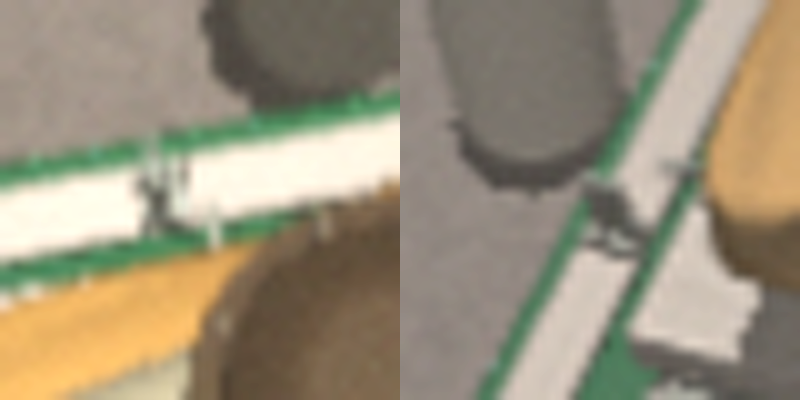

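The top zoom shows the pointer as a light bar at about (213,220) and the index plate at about (150–165,145–230). The side zoom shows the pointer at (285,165) and the plate at about (190–245,180–250). Depth should separate the plate from its shadow.

```bash
cat > idx.py <<'E'
from h import *
th=np.deg2rad(11.0);ex=np.array([np.cos(th),np.sin(th)]);ey=np.array([-ex[1],ex[0]])
for n,v,u in(("top",145,220),("side",210,185)):
    im,d=grab(n); np.save(n+"4.npy",im)
    P=cloud(n,d); print(n)
    for j in range(v,v+40):
        for i in range(u,u+40):
            p=P[j,i]
            if 30<p[2]<70 and 715<p[:2]@ex<752: print(i,j,"x %.0f y %.1f z %.0f"%(p[:2]@ex,p[:2]@ey,p[2]),im[j,i])
E
python3 idx.py
```

```text
top
234 159 x 738 y 17.5 z 50 [108 131 106]
235 159 x 737 y 14.7 z 52 [111 132 106]
235 160 x 734 y 15.2 z 52 [133 141 124]
235 161 x 732 y 15.7 z 50 [159 163 147]
234 162 x 735 y 19.7 z 33 [144 147 131]
235 162 x 730 y 16.4 z 47 [158 161 145]
235 163 x 726 y 16.6 z 52 [130 131 119]
236 163 x 732 y 14.7 z 33 [129 130 118]
235 164 x 724 y 17.3 z 48 [87 87 77]
236 164 x 723 y 14.6 z 49 [102 101  91]
236 165 x 726 y 15.7 z 33 [105 103  93]
238 165 x 726 y 10.3 z 30 [196 196 183]
240 165 x 718 y 4.2 z 48 [205 196 182]
241 165 x 716 y 1.4 z 53 [194 186 172]
236 166 x 724 y 16.3 z 31 [104 104  94]
side
217 212 x 733 y -65.9 z 31 [170 161 150]
211 226 x 721 y 3.8 z 51 [138 132 125]
212 226 x 717 y 4.2 z 53 [131 129 121]
203 227 x 744 y 13.1 z 48 [106 108 100]
204 227 x 735 y 21.5 z 63 [106 120 104]
203 228 x 742 y 16.8 z 48 [100  97  92]
204 228 x 738 y 17.8 z 51 [98 98 91]
205 228 x 735 y 16.2 z 50 [110 112 104]
206 228 x 732 y 15.7 z 51 [126 126 116]
207 228 x 730 y 14.3 z 50 [151 145 136]
204 229 x 739 y 18.0 z 46 [76 75 70]
205 229 x 735 y 17.5 z 47 [77 75 71]
206 229 x 733 y 15.9 z 46 [82 81 76]
207 229 x 729 y 16.8 z 49 [125 117 110]
204 230 x 739 y 18.1 z 40 [71 70 64]
205 230 x 736 y 17.7 z 41 [70 70 64]
206 230 x 733 y 16.4 z 41 [68 67 63]
207 230 x 728 y 18.9 z 47 [95 93 86]
204 231 x 740 y 18.2 z 35 [75 74 68]
205 231 x 738 y 16.0 z 33 [72 70 66]
206 231 x 733 y 17.9 z 38 [70 68 64]
207 231 x 729 y 19.0 z 41 [86 84 77]
208 231 x 728 y 15.6 z 37 [130 125 117]
209 231 x 727 y 11.3 z 31 [169 159 150]
205 232 x 737 y 18.4 z 31 [76 75 70]
206 232 x 733 y 18.9 z 34 [76 74 69]
207 232 x 730 y 18.0 z 34 [74 74 69]
203 233 x 742 y 23.5 z 31 [114 120 108]
204 233 x 739 y 22.7 z 31 [124 122 114]
205 233 x 735 y 22.4 z 32 [100  99  94]
```

Call:
carry_out(
  rows=[
    [-0.008, -0.03, 0, 0, 0, 0, -1],
    [-0.008, -0.05, 0, 0, 0, 0, -1],
    [-0.008, -0.063, 0, 0, 0, 0, -1],
    [-0.008, -0.063, 0, 0, 0, 0, -1],
    [-0.008, -0.063, 0, 0, 0, 0, -1],
  ],
)

```text
clock: 11.35
position: [548.3, 80.8, 235.8]
ee_rot: [0.996, 0.091, -0.0, 0.0]
contact_force: [-1.4, -3.6, 6.7]
gripper_width: 11.3
grasp_force: 60.6
```

```bash
python3 idx.py | awk '/top|side/||1' | grep -v " z 3"
python3 - <<'E'
from h import *
go([550.6,69,80.8])
a=[]
for n,v,u in(("top",145,220),("side",210,185)):
    i=np.load(n+"4.npy"); a.append(cv2.resize(i[v:v+40,u:u+40,::-1],None,fx=10,fy=10,interpolation=cv2.INTER_CUBIC))
cv2.imwrite("pics/k6.png",np.clip(np.hstack(a)*1.2,0,255).astype(np.uint8))
E
```

```text
top
234 159 x 738 y 17.5 z 50 [110 132 109]
235 159 x 737 y 14.7 z 51 [111 130 107]
235 160 x 735 y 15.3 z 49 [131 140 122]
235 161 x 732 y 15.7 z 51 [159 163 147]
235 162 x 727 y 16.0 z 56 [161 160 147]
235 163 x 726 y 16.7 z 50 [133 135 121]
235 164 x 725 y 17.4 z 46 [89 88 78]
236 164 x 724 y 14.6 z 47 [101 101  90]
236 166 x 717 y 15.4 z 52 [116 115 103]
side
203 227 x 740 y 18.8 z 57 [105 106  98]
204 227 x 739 y 15.2 z 53 [108 121 106]
203 228 x 741 y 18.2 z 50 [102  99  93]
204 228 x 741 y 13.5 z 44 [98 98 91]
205 228 x 733 y 19.4 z 56 [107 110 101]
206 228 x 732 y 16.5 z 52 [126 127 117]
207 228 x 729 y 14.4 z 51 [152 144 137]
204 229 x 741 y 14.5 z 40 [75 73 68]
205 229 x 736 y 16.8 z 46 [77 75 71]
206 229 x 732 y 17.0 z 48 [83 81 76]
207 229 x 729 y 16.9 z 49 [124 118 110]
210 229 x 718 y 16.7 z 53 [114 111 105]
211 229 x 716 y 14.0 z 50 [125 123 115]
205 230 x 736 y 18.2 z 42 [71 70 64]
206 230 x 731 y 19.2 z 45 [70 69 63]
207 230 x 728 y 19.3 z 47 [94 90 85]
211 230 x 715 y 17.1 z 50 [92 90 84]
208 231 x 726 y 18.6 z 42 [134 129 121]
shift frac [0.001 0.06  0.   ] yaw -79.5 grasp [548.2  80.7  80.8]
```

View pics/k6.png

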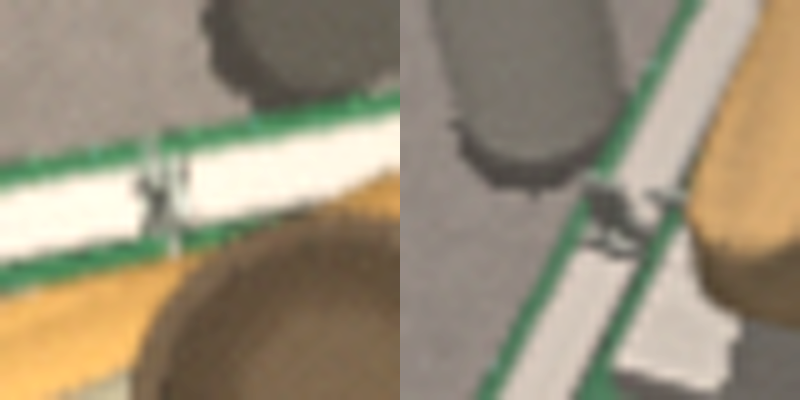

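The pointer, at (172,235) in the top zoom, is now in line with the plate to within 1 mm and appears about 0.7 mm short. I'll nudge it.

Call:
carry_out(
  rows=[
    [0, -0.005, 0, 0, 0, 0, -1],
    [0, -0.005, 0, 0, 0, 0, -1],
    [0, -0.005, 0, 0, 0, 0, -1],
  ],
)

```text
clock: 11.82
position: [548.2, 81.6, 235.8]
ee_rot: [0.996, 0.091, -0.0, 0.0]
contact_force: [-2.1, -4.9, 7.1]
gripper_width: 11.4
grasp_force: 60.6
```

Run:
```python
from h import *
go([548.2,80.7,80.8])
I=sum(grab("top")[0].astype(float).mean(-1) for _ in range(3))/3
for r in range(157,172): print(r,I[r,230:244].round().astype(int))
```

```text
shift frac [-0.     0.004 -0.   ] yaw -79.5 grasp [548.1  81.4  80.8]
157 [126 125 125 124 124 121 112 114 117 117 111 110 103  97]
158 [124 119 115 116 120 119  96  89  95 101  90  92  95  98]
159 [112 101  95  99 115 116  95  93  93 106 116 120 136 149]
160 [ 93  92  93 100 125 133 121 134 126 156 170 173 186 198]
161 [116 121 132 136 142 157 141 165 146 196 202 204 207 208]
162 [172 174 183 167 139 155 135 158 136 202 210 210 210 209]
163 [205 205 201 157 105 127 126 160 155 205 209 209 208 208]
164 [212 210 206 171 126  85 100 167 180 205 208 209 209 209]
165 [210 209 209 200 161  91 116 174 192 196 207 208 207 204]
166 [209 210 211 202 150 102 144 159 170 173 183 181 173 163]
167 [210 209 209 197 123 115 144 116 115 133 126 118  98  88]
168 [184 175 170 161 104 116 131 113  81  81  89  90  85  84]
169 [123 102  91  94  88  95 123 126  89  86  90  86  85  84]
170 [ 89  86  86  84  87  96 120 129  99  86  89  85  84  83]
171 [ 90  95 101 100 103 110 120 122 106  85  83  83  84  75]
```

Call:
carry_out(
  rows=[
    [0, 0, 0, 0, 0, 0, 1],
    [0, 0, 0, 0, 0, 0, 1],
    [0, 0, 0, 0, 0, 0, 1],
    [0, 0, 0, 0, 0, 0, 1],
    [0, 0, -0.2, 0, 0, 0, 1],
    [0, 0, -0.38, 0, 0, 0, 1],
    [-0.32, -0.415, -0.38, 0, 0, 0.025, 1],
    [-0.32, -0.415, -0.38, 0, 0, 0.025, 1],
    [-0.32, -0.415, -0.38, 0, 0, 0.025, 1],
    [-0.32, -0.415, -0.38, 0, 0, 0.025, 1],
  ],
)

```text
clock: 13.22
position: [470.6, 152.2, 311.5]
ee_rot: [0.999, 0.052, 0.0, -0.0]
contact_force: [-0.0, 0.9, 0.1]
gripper_width: 85.4
grasp_force: 0.0
```

Run:
```python
from h import *
go([470.1,151.3,94])
a=[]
for n,v,u in(("top",150,180),("side",200,200)):
    i,_=grab(n); a.append(cv2.resize(i[v:v+80,u:u+80,::-1],None,fx=5,fy=5,interpolation=cv2.INTER_CUBIC))
cv2.imwrite("pics/k7.png",np.hstack(a))
```

```text
shift frac [-0.004  0.005  0.313] yaw -84.0 grasp [470.7 152.3 156.5]
```

View pics/k7.png

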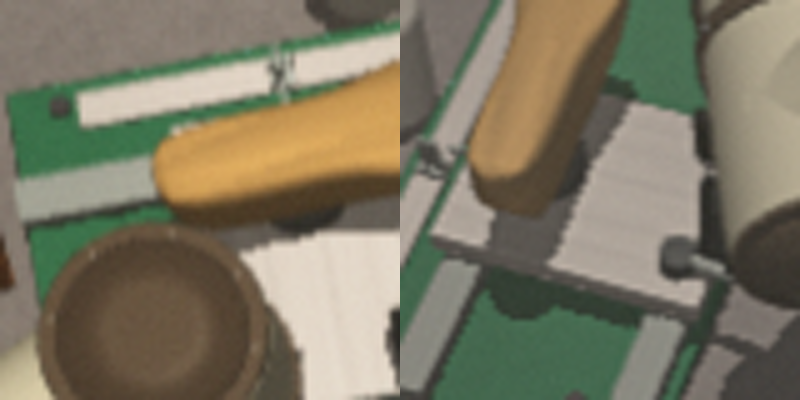

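The carriage is at the mark and the last is still seated. The lever points toward the robot from its pivot at (680,258), with the knob under the wrist as expected. I'll use numbers only from here.

Call:
carry_out(
  rows=[
    [-0.004, 0.005, 0.15, 0, 0, 0, 1],
    [-0.004, 0.005, 0.313, 0, 0, 0, 1],
    [-0.004, 0.005, 0.313, 0, 0, 0, 1],
    [-0.004, 0.005, 0.313, 0, 0, 0, -1],
    [-0.004, 0.005, 0.313, 0, 0, 0, -1],
    [-0.004, 0.005, 0.313, 0, 0, 0, -1],
    [-0.004, 0.005, 0.313, 0, 0, 0, -1],
    [-0.004, 0.005, 0.313, 0, 0, 0, -1],
    [-0.004, 0.005, 0.313, 0, 0, 0, -1],
    [-0.004, 0.005, 0.313, 0, 0, 0, -1],
    [-0.004, 0.005, 0.313, 0, 0, 0, -1],
  ],
)

```text
clock: 14.7
position: [469.9, 151.3, 249.6]
ee_rot: [0.999, 0.052, 0.001, -0.0]
contact_force: [-2.1, 1.3, 5.9]
gripper_width: 16.4
grasp_force: 58.4
```

Call:
carry_out(
  rows=[
    [0.003, -0.053, 0, 0, 0, 0.054, -1],
    [0.015, -0.104, 0, 0, 0, 0.108, -1],
    [0.036, -0.152, 0, 0, 0, 0.162, -1],
    [0.064, -0.197, 0, 0, 0, 0.216, -1],
    [0.099, -0.236, 0, 0, 0, 0.271, -1],
    [0.141, -0.268, 0, 0, 0, 0.325, -1],
    [0.187, -0.293, 0, 0, 0, 0.379, -1],
    [0.237, -0.31, 0, 0, 0, 0.433, -1],
    [0.28, -0.317, 0, 0, 0, 0.478, -1],
    [0.3, -0.318, 0, 0, 0, 0.478, -1],
    [0.3, -0.318, 0, 0, 0, 0.478, -1],
  ],
)

```text
clock: 16.08
position: [522.5, 222.0, 249.6]
ee_rot: [0.766, -0.643, -0.001, -0.001]
contact_force: [-5.3, 5.4, 6.6]
gripper_width: 16.2
grasp_force: 59.1
```

Call:
carry_out(
  rows=[
    [0, -0.015, 0, 0, 0, 0, -1],
    [0, -0.03, 0, 0, 0, 0, -1],
    [0, -0.03, 0, 0, 0, 0, -1],
  ],
)

```text
clock: 16.45
position: [524.9, 221.6, 249.5]
ee_rot: [0.765, -0.644, -0.003, 0.004]
contact_force: [-20.2, 5.2, 17.3]
gripper_width: 16.5
grasp_force: 60.8
```

Call:
carry_out(
  rows=[
    [0, 0.02, 0, 0, 0, 0, -1],
    [0, 0.02, 0, 0, 0, 0, 1],
    [0, 0.02, 0, 0, 0, 0, 1],
    [0, 0.02, 0, 0, 0, 0, 1],
    [0, 0.02, 0, 0, 0, 0, 1],
    [0, 0.02, -0.2, 0, 0, 0, 1],
    [0, 0.1, -0.5, 0, 0, 0, 1],
    [-0.3, 0.6, -0.8, 0, 0, 0, 1],
    [-0.6, 0.6, -0.9, 0, 0, 0, 1],
    [-0.6, 0.6, -0.9, 0, 0, 0, 1],
    [-0.6, 0.6, -0.9, 0, 0, 0, 1],
  ],
)

```text
clock: 17.82
position: [388.5, 321.1, 431.1]
ee_rot: [0.767, -0.642, -0.0, -0.003]
contact_force: [0.3, 0.5, 0.1]
gripper_width: 85.5
grasp_force: 0.0
```

```bash
cat > last.py <<'E'
from h import *
th=np.deg2rad(11.0);ex=np.array([np.cos(th),np.sin(th)]);ey=np.array([-ex[1],ex[0]]);B=np.stack([ex,ey],1)
for n in("top","side"):
    im,d=grab(n); P=cloud(n,d); L=np.concatenate([P[...,:2]@B,P[...,2:]],-1); I=im.astype(int)
    m=(I[...,0]>I[...,2]*1.6)&(P[...,2]>142)&(P[...,2]<160)&(abs(L[...,0]-650)<50)&(L[...,1]>-150)&(L[...,1]<120)
    Q=L[m]; print(n,len(Q),"z",np.median(Q[:,2]).round(1))
    if len(Q):
        for y0 in range(-110,110,20):
            k=abs(Q[:,1]-y0)<10
            if k.sum()>5: print(y0,np.percentile(Q[k,0],[2,98]).round(1),end="; ")
        print("yrange",np.percentile(Q[:,1],[.5,99.5]).round(1))
    K=(I.max(-1)<70)&(P[...,2]>98)&(P[...,2]<118)&(L[...,0]<600)&(L[...,0]>460)&(abs(L[...,1])<200)
    print("knob",K.sum(),np.median(L[K],0).round(1) if K.any() else "")
E
python3 last.py; python3 idx.py|grep -v "z 3"; python3 -c "
from h import *
go([639.5,127.6,128])"
```

```text
top 1289 z 147.6
-110 [644.4 669.9]; -90 [630.1 679.5]; -70 [625.8 684.1]; -50 [625.5 682.8]; -30 [629.1 678.7]; -10 [630.  674.3]; 10 [629.8 672.3]; 30 [628.7 671.3]; 50 [627.8 669.9]; 70 [630.8 666.8]; yrange [-101.6   77.1]
knob 39 [550.6 115.2 106.9]
side 752 z 150.1
-90 [652.6 682.3]; -70 [641.  685.9]; -50 [634.7 684.9]; -30 [629.9 681.3]; -10 [632.1 676. ]; 10 [632.4 672.1]; 30 [631.7 671.8]; 50 [631.1 672.2]; 70 [631.8 669.2]; 90 [643.8 657.8]; yrange [-97.4  81.3]
knob 1 [557.6 109.7 108.3]
top
234 159 x 738 y 17.5 z 50 [111 134 108]
235 159 x 738 y 14.8 z 48 [112 132 109]
235 160 x 734 y 15.2 z 51 [138 147 127]
235 161 x 732 y 15.7 z 51 [165 168 151]
235 162 x 730 y 16.3 z 48 [164 166 150]
235 163 x 727 y 16.8 z 47 [135 134 123]
235 164 x 724 y 17.2 z 50 [90 91 79]
236 164 x 724 y 14.7 z 46 [108 108  96]
237 166 x 716 y 12.7 z 51 [158 158 144]
side
203 227 x 741 y 17.1 z 54 [104 104  97]
204 227 x 739 y 15.0 z 53 [105 117 102]
203 228 x 742 y 16.8 z 48 [97 94 89]
204 228 x 739 y 16.8 z 50 [94 95 88]
205 228 x 733 y 19.9 z 56 [104 106  98]
206 228 x 731 y 17.9 z 55 [121 121 112]
207 228 x 729 y 15.2 z 52 [147 140 132]
210 228 x 719 y 13.5 z 54 [135 132 124]
211 228 x 717 y 12.2 z 53 [141 138 128]
212 228 x 715 y 9.0 z 50 [128 126 118]
204 229 x 738 y 19.1 z 48 [73 70 66]
205 229 x 736 y 17.1 z 46 [75 74 70]
206 229 x 733 y 16.0 z 46 [78 77 71]
207 229 x 727 y 18.9 z 52 [118 113 106]
210 229 x 719 y 15.0 z 51 [117 112 105]
211 229 x 716 y 14.5 z 51 [99 96 91]
204 230 x 740 y 17.9 z 40 [68 68 63]
205 230 x 735 y 18.8 z 43 [71 68 62]
206 230 x 732 y 18.7 z 45 [65 65 60]
207 230 x 729 y 18.0 z 45 [93 87 82]
206 231 x 732 y 20.0 z 41 [67 65 61]
207 231 x 728 y 20.0 z 43 [83 81 75]
shift frac [ 1.15  -1.068  0.723] yaw -170.2 grasp [390.  318.1 272.7]
```

```bash
cat > sub.py <<'E'
from h import *
I=sum(grab("top")[0].astype(float).mean(-1) for _ in range(3))/3
for r in list(range(157,161))+list(range(165,171)): print(r,I[r,230:244].round().astype(int))
E
python3 sub.py
```

```text
157 [129 129 128 128 127 125 118 116 121 122 114 112 105 100]
158 [127 122 120 121 123 124 100  92 100 105  93  96  98 100]
159 [115 106  99 103 119 119  99  96  97 108 120 126 140 153]
160 [ 95  95  97 104 128 137 125 139 128 164 176 179 191 203]
165 [214 213 214 205 166  88 103 172 192 201 212 213 211 208]
166 [214 214 216 209 154  96 107 152 171 177 187 185 177 170]
167 [213 213 213 202 127 108  94 123 140 140 131 124 104  93]
168 [189 179 175 167 107 112 100 116 130  94  93  93  89  92]
169 [127 105  93  97  92  93  93 111 143 101  98 106 105 114]
170 [ 93  90  91  93  89  93 100 113 132 115 117 126 130 135]
```

Call:
carry_out(
  rows=[
    [0.592, -0.553, 0, 0, 0, -0.007, 1],
    [0.592, -0.553, 0, 0, 0, -0.007, 1],
    [0.592, -0.553, 0, 0, 0, -0.007, 1],
    [0.592, -0.553, 0.3, 0, 0, -0.007, 1],
    [0.592, -0.553, 0.6, 0, 0, -0.007, 1],
    [0.592, -0.553, 0.89, 0, 0, -0.007, 1],
    [0.592, -0.553, 0.89, 0, 0, -0.007, 0.2],
    [0.592, -0.553, 0.89, 0, 0, -0.007, -0.35],
    [0.592, -0.553, 0.89, 0, 0, -0.007, -0.35],
    [0.592, -0.553, 0.89, 0, 0, -0.007, -0.35],
    [0.592, -0.553, 0.89, 0, 0, -0.007, -0.35],
  ],
)

```text
clock: 19.55
position: [519.3, 221.5, 251.9]
ee_rot: [0.773, -0.635, 0.0, -0.001]
contact_force: [-0.8, 0.2, 0.1]
gripper_width: 27.9
grasp_force: 0.0
```

Call:
carry_out(
  rows=[
    [0.005, 0.055, 0, 0, 0, -0.054, -0.35],
    [0.019, 0.108, 0, 0, 0, -0.108, -0.35],
    [0.041, 0.159, 0, 0, 0, -0.162, -0.35],
    [0.072, 0.204, 0, 0, 0, -0.216, -0.35],
    [0.11, 0.244, 0, 0, 0, -0.271, -0.35],
    [0.155, 0.277, 0, 0, 0, -0.325, -0.35],
    [0.204, 0.302, 0, 0, 0, -0.379, -0.35],
    [0.204, 0.302, 0, 0, 0, -0.379, -0.35],
  ],
)

```text
clock: 20.55
position: [467.7, 169.5, 251.3]
ee_rot: [0.996, -0.094, 0.0, -0.0]
contact_force: [0.3, -0.2, 0.4]
gripper_width: 28.2
grasp_force: 0.0
```

```bash
python3 sub.py; python3 -c "
from h import *
go([548.8,78.3,80.8])"
```

```text
157 [125 126 125 126 125 121 114 113 118 120 110 111 104  99]
158 [124 119 114 118 121 121  97  90  96 101  93  92  96  97]
159 [113 101  96  99 116 118  96  93  94 108 117 120 136 149]
160 [ 94  90  94 100 124 134 124 136 126 158 171 175 187 199]
165 [211 210 209 200 162  89 100 167 186 196 207 208 207 204]
166 [210 210 211 203 150  92 103 149 166 172 183 180 174 164]
167 [210 209 207 198 123 102  91 120 137 137 127 120 100  90]
168 [183 175 170 162 105 109  97 112 126  90  90  91  88  89]
169 [124 103  90  95  89  92  90 109 141  97  96 100 101 109]
170 [ 90  87  87  89  87  91  97 110 130 112 113 122 127 131]
shift frac [0.483 0.375 0.075] yaw -100.7 grasp [467.9 169.9  95.9]
```

Call:
carry_out(
  rows=[
    [0, 0, -0.2, 0, 0, 0, -0.35],
    [0, 0, -0.38, 0, 0, 0, 1],
    [0.25, 0.2, -0.38, 0, 0, -0.06, 1],
    [0.483, 0.375, -0.38, 0, 0, -0.12, 1],
    [0.483, 0.375, -0.38, 0, 0, -0.12, 1],
    [0.483, 0.375, -0.38, 0, 0, -0.12, 1],
    [0.483, 0.375, -0.1, 0, 0, -0.12, 1],
    [0.483, 0.375, 0.075, 0, 0, -0.12, 1],
    [0.483, 0.375, 0.075, 0, 0, -0.12, 1],
  ],
)

```text
clock: 21.82
position: [547.6, 78.7, 233.3]
ee_rot: [0.995, 0.095, -0.003, 0.001]
contact_force: [-0.5, 0.6, 0.7]
gripper_width: 85.4
grasp_force: 0.0
```

Call:
carry_out(
  rows=[
    [0, 0, 0, 0, 0, 0, -1],
    [0, 0, 0, 0, 0, 0, -1],
    [0, 0, 0, 0, 0, 0, -1],
    [0, 0, 0, 0, 0, 0, -1],
    [0, 0, 0, 0, 0, 0, -1],
    [0, 0, 0, 0, 0, 0, -1],
    [0, 0, 0, 0, 0, 0, -1],
    [0, 0, 0, 0, 0, 0, -1],
  ],
)

```text
clock: 22.82
position: [549.1, 78.1, 236.6]
ee_rot: [0.995, 0.096, 0.0, 0.0]
contact_force: [-2.0, -0.4, 5.8]
gripper_width: 11.3
grasp_force: 59.8
```

```bash
python3 sub.py|tail -4; python3 -c "
from h import *
go([548.1,81.4,80.8])"
```

```text
167 [211 210 208 197 122 102  91 119 134 135 127 119  99  88]
168 [184 175 170 162 104 109  95 108 117  87  89  90  83  79]
169 [124 102  91  95  88  89  91 104 127  93  93  98  89  82]
170 [ 90  87  87  88  86  91  95 108 126 110 108 102  93  85]
shift frac [-0.002 -0.017  0.004] yaw -79.0 grasp [549.2  78.1  81.6]
```

Call:
carry_out(
  rows=[
    [0, -0.01, 0, 0, 0, 0, -1],
    [0, -0.019, 0, 0, 0, 0, -1],
    [0, -0.019, 0, 0, 0, 0, -1],
    [0, -0.019, 0, 0, 0, 0, -1],
  ],
)

```text
clock: 23.48
position: [548.5, 81.3, 236.6]
ee_rot: [0.995, 0.096, 0.0, 0.001]
contact_force: [-0.6, -4.1, 4.7]
gripper_width: 11.2
grasp_force: 59.8
```

```bash
python3 sub.py|tail -4; python3 -c "
from h import *
go([548.1,81.4,80.8])"
```

```text
167 [210 210 207 198 122 110 123 118 117 134 126 118  99  89]
168 [184 175 170 162 103 113 120 118  82  81  87  89  86  84]
169 [123 102  91  93  88  95 121 140  92  85  86  89  87  84]
170 [ 90  86  86  86  87  94 117 138 103  86  84  89  86  83]
shift frac [-0.002 -0.002  0.004] yaw -79.0 grasp [548.6  81.1  81.6]
```

Call:
carry_out(
  rows=[
    [0, 0, 0, 0, 0, 0, 1],
    [0, 0, 0, 0, 0, 0, 1],
    [0, 0, 0, 0, 0, 0, 1],
    [0, 0, 0, 0, 0, 0, 1],
    [0, 0, -0.2, 0, 0, 0, 1],
    [0, 0, -0.38, 0, 0, 0, 1],
    [-0.311, -0.53, -0.38, 0, 0, 0.12, 1],
    [-0.311, -0.53, -0.38, 0, 0, 0.12, 1],
    [-0.311, -0.53, -0.38, 0, 0, 0.12, 1],
    [-0.311, -0.53, -0.25, 0, 0, 0.12, 1],
    [-0.311, -0.53, -0.067, 0, 0, 0.12, 1],
    [-0.311, -0.53, -0.067, 0, 0, 0.12, 1],
  ],
)

```text
clock: 25.12
position: [466.1, 173.6, 247.0]
ee_rot: [0.996, -0.093, -0.002, 0.002]
contact_force: [0.5, 0.4, 0.3]
gripper_width: 85.2
grasp_force: 0.0
```

Call:
carry_out(
  rows=[
    [0, 0, 0, 0, 0, 0, 0.2],
    [0, 0, 0, 0, 0, 0, -0.2],
    [0, 0, 0, 0, 0, 0, -0.35],
    [0, 0, 0, 0, 0, 0, -0.35],
    [0, 0, 0, 0, 0, 0, -0.35],
  ],
)

```text
clock: 25.75
position: [467.0, 174.1, 249.4]
ee_rot: [0.996, -0.093, 0.0, -0.0]
contact_force: [0.5, 0.4, -1.0]
gripper_width: 27.8
grasp_force: 0.0
```

```bash
python3 sub.py|tail -2; python3 -c "
from h import *
go([467.3,173.2,95])"
```

```text
169 [123 103  90  96  89  96 120 142  92  90  96 103 103 113]
170 [ 91  88  87  85  86  96 117 139 109 109 116 126 130 134]
shift frac [ 0.003  0.004 -0.004] yaw -100.6 grasp [466.9 174.1  94.1]
```

Call:
carry_out(
  rows=[
    [0.007, -0.056, 0, 0, 0, 0.054, -0.35],
    [0.023, -0.109, 0, 0, 0, 0.108, -0.35],
    [0.048, -0.16, 0, 0, 0, 0.162, -0.35],
    [0.081, -0.205, 0, 0, 0, 0.216, -0.35],
    [0.122, -0.244, 0, 0, 0, 0.271, -0.35],
    [0.168, -0.275, 0, 0, 0, 0.325, -0.35],
    [0.219, -0.299, 0, 0, 0, 0.379, -0.35],
    [0.247, -0.307, 0, 0, 0, 0.379, -0.35],
    [0.247, -0.307, 0, 0, 0, 0.379, -0.35],
  ],
)

```text
clock: 27.02
position: [526.9, 225.3, 248.8]
ee_rot: [0.773, -0.634, 0.0, 0.0]
contact_force: [0.2, 0.2, -0.5]
gripper_width: 27.8
grasp_force: 0.1
```

```bash
python3 sub.py|tail -4; python3 -c "
from h import *
go([519,223.2,95])"
```

```text
167 [210 209 209 198 123 110 122 118 117 132 127 120 101  90]
168 [184 176 171 162 105 114 119 119  81  83  91  92  86  91]
169 [123 103  93  94  90  95 122 141  92  89  97 104 103 112]
170 [ 90  88  87  85  87  95 116 140 108 109 116 124 129 135]
shift frac [ 0.002  0.041 -0.004] yaw -168.8 grasp [526.9 225.2  94.2]
```

Call:
carry_out(
  rows=[
    [0, -0.015, 0, 0, 0, 0, -0.35],
    [0, -0.03, 0, 0, 0, 0, -0.35],
    [0, -0.045, 0, 0, 0, 0, -0.35],
    [0, -0.045, 0, 0, 0, 0, -0.35],
  ],
)

```text
clock: 27.68
position: [530.3, 226.0, 248.7]
ee_rot: [0.772, -0.636, -0.004, 0.008]
contact_force: [-23.7, 3.5, 15.0]
gripper_width: 27.7
grasp_force: 11.3
```

Call:
carry_out(
  rows=[
    [0, 0.045, 0, 0, 0, 0, -0.2],
    [0, 0.045, -0.2, 0, 0, 0, 0.5],
    [0, 0.045, -0.5, 0, 0, 0, 1],
    [0, 0, -0.8, 0, 0, 0, 1],
    [0.3, -0.2, -0.8, 0, 0, 0, 1],
    [0.589, -0.441, -0.8, 0, 0, 0, 1],
    [0.589, -0.441, -0.8, 0, 0, 0, 1],
    [0.589, -0.441, -0.8, 0, 0, 0, 1],
    [0.589, -0.441, -0.8, 0, 0, 0, 1],
  ],
)

```text
clock: 28.8
position: [644.7, 128.8, 409.1]
ee_rot: [0.773, -0.635, 0.0, -0.0]
contact_force: [0.1, 0.1, 0.9]
gripper_width: 85.4
grasp_force: 0.0
```

```bash
python3 sub.py|tail -2; python3 last.py; python3 -c "
from h import *
go([639.4,127.3,128])"
```

```text
169 [39 29 27 27 31 40 43 48 60 46 29 29 29 30]
170 [40 29 28 28 30 38 47 67 81 64 32 29 29 31]
top 1063 z 147.8
-110 [645.4 661.4]; -90 [630.9 679. ]; -70 [625.9 682.7]; -50 [624.4 683.4]; -30 [626.8 679.5]; -10 [629.8 673.8]; 30 [628.3 670.4]; 50 [629.4 669.1]; 70 [630.7 665.5]; 90 [640.6 658.2]; yrange [-100.6   80.6]
knob 43 [550.4 117.4 106.8]
side 667 z 150.3
-90 [633.8 679.6]; -70 [630.5 684.3]; -50 [627.6 685.2]; -30 [630.2 681. ]; -10 [632.4 675.8]; 10 [636.5 672.4]; 30 [635.2 671.2]; 50 [632.7 670.6]; 70 [632.  670.3]; 90 [638.9 663.2]; yrange [-90.4  84.4]
knob 42 [553.1 121.9 107.9]
shift frac [0.005 0.028 0.633] yaw -168.8 grasp [644.5 129.4 254.6]
```

Call:
carry_out(
  rows=[
    [0.005, 0.03, 0, 0, 0, 0, 1],
    [0.005, 0.03, 0.3, 0, 0, 0, 1],
    [0.005, 0.03, 0.5, 0, 0, 0, 1],
    [0.005, 0.03, 0.633, 0, 0, 0, 1],
    [0.005, 0.03, 0.633, 0, 0, 0, 1],
    [0.005, 0.03, 0.633, 0, 0, 0, 1],
  ],
)

```text
clock: 29.8
position: [639.7, 126.7, 284.1]
ee_rot: [0.773, -0.635, 0.001, -0.001]
contact_force: [0.1, 0.6, 1.3]
gripper_width: 85.3
grasp_force: 0.0
```

Call:
carry_out(
  rows=[
    [0, 0, 0, 0, 0, 0, -1],
    [0, 0, 0, 0, 0, 0, -1],
    [0, 0, 0, 0, 0, 0, -1],
    [0, 0, 0, 0, 0, 0, -1],
    [0, 0, 0, 0, 0, 0, -1],
    [0, 0, 0, 0, 0, 0, -1],
  ],
)

```text
clock: 30.55
position: [640.0, 126.7, 284.4]
ee_rot: [0.773, -0.635, 0.001, -0.002]
contact_force: [1.2, 0.9, 5.4]
gripper_width: 46.7
grasp_force: 62.5
```

Gripped at 46.7 mm, as expected. I'll lift straight up slowly.

Call:
carry_out(
  rows=[
    [0, 0, -0.02, 0, 0, 0, -1],
    [0, 0, -0.06, 0, 0, 0, -1],
    [0, 0, -0.12, 0, 0, 0, -1],
    [0, 0, -0.18, 0, 0, 0, -1],
    [0, 0, -0.26, 0, 0, 0, -1],
    [0, 0, -0.36, 0, 0, 0, -1],
    [0, 0, -0.5, 0, 0, 0, -1],
    [0, 0, -0.65, 0, 0, 0, -1],
    [0, 0, -0.8, 0, 0, 0, -1],
    [0, 0, -0.95, 0, 0, 0, -1],
    [0, 0, -0.95, 0, 0, 0, -1],
  ],
)

```text
clock: 31.92
position: [638.9, 126.2, 476.0]
ee_rot: [0.773, -0.635, 0.001, -0.003]
contact_force: [0.6, -0.6, -2.9]
gripper_width: 46.5
grasp_force: 62.6
```

```bash
python3 sub.py|tail -4; python3 -c "
from h import *
s=arm.read_state();print(s['joints'].round(2),s['contact_force'],s['wrist_torque'],s['gripper_width'])
go([640,126.7,128])"
```

```text
167 [ 50  33  31  44  91 122 127 125 109  63  64  69  71  46]
168 [ 49  38  47  55  86 123 128 127 119  81  78  74  68  48]
169 [ 49  46  75  75  86 123 127 124 116  80  63  52  47  47]
170 [ 49  51  71  69  74 115 116 112 105  73  50  47  44  50]
[ 0.44  0.4   0.19 -0.   -1.37 -0.25] [-0.31787957 -0.58156936 -3.38724249] [0.03132784 0.00755131 0.01358324] 46.74393208395134
shift frac [ 0.    -0.013  0.938] yaw -168.9 grasp [638.2 126.3 315.6]
```

Call:
carry_out(
  rows=[
    [0.07, 0, -0.02, 0, -0.028, 0, -1],
    [0.135, 0, -0.03, 0, -0.056, 0, -1],
    [0.2, 0, -0.03, 0, -0.083, 0, -1],
    [0.265, 0, -0.03, 0, -0.111, 0, -1],
    [0.327, 0, -0.02, 0, -0.139, 0, -1],
    [0.388, 0, 0, 0, -0.167, 0, -1],
    [0.443, 0, 0.04, 0, -0.194, 0, -1],
    [0.498, 0, 0.08, 0, -0.222, 0, -1],
    [0.548, 0, 0.127, 0, -0.25, 0, -1],
    [0.548, 0, 0.127, 0, -0.25, 0, -1],
    [0.548, 0, 0.127, 0, -0.25, 0, -1],
    [0.548, 0, 0.127, 0, -0.25, 0, -1],
  ],
)

```text
clock: 33.58
position: [660.3, 19.7, 447.5]
ee_rot: [0.714, -0.586, -0.295, -0.243]
contact_force: [0.1, 0.1, -2.6]
gripper_width: 46.6
grasp_force: 62.5
```

```bash
cat > chk.py <<'E'
from h import *
s=arm.read_state();M=R.from_quat(s["ee_rot"]).as_matrix();print(s['joints'].round(2),M.round(3).tolist(),s["clock"],s["gripper_width"])
go([640,126.7,330])
g=s["position"]+155*M[:,2]
for n in("top","side"):
    im,d=grab(n);P=cloud(n,d);I=im.astype(int)
    m=(I[...,0]>I[...,2]*1.6)&(np.linalg.norm(P-g,axis=-1)<170)&(P[...,2]>170)
    Q=(P[m]-g)@M; print(n,m.sum(),"z range",np.percentile(P[m][:,2],[0,1,50,99]).round(0) if m.any() else "")
    # sole plane normal in tool frame: points toward the tool origin side
    if m.sum()>30:
        print("tool-frame extents",np.percentile(Q,[1,99],axis=0).round(0).tolist())
        k=(Q[:,2]<-12)&(abs(Q[:,2]+22)<25)
        A=np.c_[Q[k][:,:2],np.ones(k.sum())]; print(k.sum(),"sole fit z=ax+by+c",np.linalg.lstsq(A,Q[k][:,2],rcond=None)[0].round(3))
E
python3 chk.py; python3 sub.py; python3 idx.py|awk '$8>44&&$8<56||/top|side/'
```

```text
[ 0.07  0.47  0.43 -0.78 -1.63  0.12] [[0.138, -0.981, -0.137], [-0.694, -0.195, 0.693], [-0.706, -0.0, -0.708]] 33.575 46.6294904443149
shift frac [ 0.029 -0.004  0.025] yaw -168.8 grasp [639.1 127.1 337.7]
top 1104 z range [309. 326. 378. 406.]
tool-frame extents [[-81.0, -17.0, -23.0], [11.0, 28.0, 36.0]]
678 sole fit z=ax+by+c [-2.0000e-02  4.6000e-02 -2.0713e+01]
side 634 z range [295. 299. 379. 408.]
tool-frame extents [[-85.0, -14.0, -23.0], [51.0, 31.0, 50.0]]
123 sole fit z=ax+by+c [ -0.029   0.139 -21.315]
157 [62 60 59 58 58 58 58 60 60 59 60 59 55 49]
158 [61 58 58 59 59 59 60 60 60 60 60 59 51 39]
159 [66 57 57 57 57 58 57 58 58 59 58 52 39 34]
160 [66 55 56 56 56 56 54 56 51 51 50 42 34 33]
165 [50 51 66 69 83 68 61 52 42 40 34 32 33 32]
166 [78 83 92 80 85 58 49 40 35 34 32 32 33 32]
167 [109 101  91  70  55  43  38  38  36  31  30  33  33  34]
168 [99 78 59 44 40 41 37 39 35 32 32 34 34 34]
169 [73 59 47 40 39 36 36 37 34 32 36 39 41 41]
170 [61 61 57 56 59 52 53 55 50 55 73 78 64 55]
top
side
204 227 x 739 y 14.7 z 52 [111 126 109]
203 228 x 740 y 20.1 z 54 [103 100  95]
204 228 x 738 y 17.3 z 51 [101 103  96]
207 228 x 728 y 16.2 z 53 [158 152 143]
204 229 x 738 y 18.4 z 47 [79 77 72]
205 229 x 735 y 17.9 z 47 [81 79 75]
206 229 x 731 y 19.4 z 51 [87 87 81]
207 229 x 728 y 17.8 z 50 [128 122 116]
210 229 x 719 y 14.9 z 50 [125 122 114]
211 229 x 716 y 14.9 z 52 [132 130 122]
206 230 x 732 y 18.9 z 45 [71 70 66]
207 230 x 727 y 21.0 z 50 [99 95 90]
211 230 x 716 y 15.9 z 48 [96 94 88]
```

```bash
python3 -c "
from bench import arm
print(arm.job_done())"
```

```text
the job is handed in; nothing more can be done
None
```

I handed the job in at about 34 s: the lever is swung fully back and locked, and the carriage pointer is within about 1 mm of the index plate (the first locking pulled it about 3 mm off, so I unlocked, re-aligned and locked again); the last is held toe-down at 45° with no measurable roll, its lowest part an estimated 25 cm above the bench, and I touched nothing else.

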